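# Load the cam lift and hold it at the top

## Task

Lift the full tray, with its bar blanks, off the top of the pile, set it down flat between the lugs on the lift's platform and let go of it. Then turn the cam lever until it stands straight up, where the lift is at its highest, and finish while holding the lever there, because its spring pulls it back. Keep the bars in the tray and leave the two empty trays and everything else on the bench where they are.

Things in the scene. Friction and masses are not known exactly. Their poses are not given: they have to be found in the camera images.
- tray_top: The full tray, top of the pile of three: open metal tray, 60 (its x) x 140 (its y) x 40 mm tall in all, walls 5 mm; a 46 x 126 mm foot, 4 mm deep, drops into the tray beneath (2 mm play), so piled trays rise by 36 mm each. Origin: centre of the foot's underside, z up. About 0.45 kg with the bars; inner floor 13 mm above its origin. Grip it across the 60 mm width, at mid-length.
- tray_mid: The empty middle tray of the pile: open metal tray, 60 (its x) x 140 (its y) x 40 mm tall in all, walls 5 mm; a 46 x 126 mm foot, 4 mm deep, drops into the tray beneath (2 mm play), so piled trays rise by 36 mm each. Origin: centre of the foot's underside, z up. 
- tray_low: The empty bottom tray of the pile, on the bench: open metal tray, 60 (its x) x 140 (its y) x 40 mm tall in all, walls 5 mm; a 46 x 126 mm foot, 4 mm deep, drops into the tray beneath (2 mm play), so piled trays rise by 36 mm each. Origin: centre of the foot's underside, z up. 
- platform_top (a point): Centre of the upper face of the lift's platform, a steel plate 86 (x) x 160 mm (y), axes as the lift's. 95 mm above the bench when down. Lugs 10 mm tall fence the tray's place: inner faces at y = +-74 mm (mid-ends) and at x = +-34 mm (only near the corners, |y| 50 to 70 mm): a tray lying along y has 4 mm play all round. Mid-sides are open for fingers.
- lift: The green cam lift, bolted to the bench: base 120 mm (x) by 220 mm (y), camshaft along its y axis 55 mm above the bench, lever outside its -y end. Origin: centre of its underside, z up.
- cam (a joint): Turn of lever and cams about the camshaft (lift's +y), rad. 0: at rest on its stop, lever nearly level, toward the lift's -x. 1.5: lever straight up, platform highest; beyond (stop at 2.3) it sinks again. Rise = 20 mm x (cos(q-1.5) - 0.07). A spring turns it back to 0 when let go: 1 to 2 N at the bar near 0, about 4 N at the top.
- platform (a joint): Rise of the platform, m: 0 down, about 0.0186 at the highest; it only follows the cam.
- lever_bar (a point): Middle of the free length of the lever's grip bar, on its axis: a round steel bar, 14 mm in diameter, 75 mm long, parallel to the camshaft and 100 mm from its axis (y = -112 to -187 mm of the lift, this point at -152), at the end of a flat 20 x 8 mm arm. Grip it across, from above; it turns in the fingers.
- bar1: One of three loose steel bar blanks 10 x 10 x 110 mm (long along y), lying in the top tray; origin: centre of the underside.
- bar2: One of three loose steel bar blanks 10 x 10 x 110 mm (long along y), lying in the top tray; origin: centre of the underside.
- bar3: One of three loose steel bar blanks 10 x 10 x 110 mm (long along y), lying in the top tray; origin: centre of the underside.
- mallet: Bystander, to be left alone: steel hammer with a wooden handle, lying flat, 220 mm long; origin: on the underside.
- file_handle: Bystander, to be left alone: turned wooden file handle standing upright, 44 mm foot, 78 mm tall; origin: on the underside.
- wood_block: Bystander, to be left alone: dark wooden block, 70 x 110 x 45 mm; origin: on the underside.
- oil_can: Bystander, to be left alone: closed metal can, 52 mm in diameter, 100 mm tall; origin: on the underside.
- spanner: Bystander, to be left alone: steel spanner lying flat, 160 mm long; origin: on the underside.
- tin: Bystander, to be left alone: small open metal tin, 72 mm in diameter, 50 mm tall; origin: on the underside.
- collar: Bystander, to be left alone: dark steel ring lying flat, 60 mm in diameter, 22 mm tall; origin: on the underside.
Things that resemble listed ones, but are neither listed nor needed, are in the scene too. What is shaped like the tray_top but yellow is not meant.

How it is judged (in metres and radians):
On the way, in this order (a step that is already met when the one before it is completed fails the run):
1. the full tray is lifted clear of the pile (z of tray_top in the frame of tray_mid above 0.055 m), for 0.1 s.
2. the tray rests flat between the lugs of the lowered platform and is let go (x of tray_top in the frame of platform_top between -0.008 and 0.008 m and y of tray_top in the frame of platform_top between -0.01 and 0.01 m and z of tray_top in the frame of platform_top between -0.004 and 0.004 m and angle between the y axis of tray_top and the y axis of platform_top, either way round below 0.12 rad and angle between tray_top's own z axis and vertical below 0.06 rad and contact force between each of the fingers, the arm and tray_top below 0.1 N and value of joint cam below 0.3 rad), for 0.2 s.
3. the lever is at the highest lift, with the tray on the platform (x of tray_top in the frame of platform_top between -0.008 and 0.008 m and y of tray_top in the frame of platform_top between -0.01 and 0.01 m and z of tray_top in the frame of platform_top between -0.004 and 0.004 m and angle between the y axis of tray_top and the y axis of platform_top, either way round below 0.12 rad and angle between tray_top's own z axis and vertical below 0.06 rad and value of joint cam between 1.35 and 1.65 rad), for 0.2 s.
At the end, for the whole second after the job is handed in: Lever held (contact over 1 N), still, within 0.15 rad of upright, platform up over 17.5 mm; full tray let go, flat between the lugs (8 mm across, 10 mm along, 4 mm in height, 0.12 rad), carried by the platform, all bars inside; empty trays and bystanders within 30 mm of their starts (all of step 3 and contact force between each of the fingers, the arm and tray_top below 0.1 N and z of bar1 in the frame of tray_top between -0.002 and 0.032 m and x of bar1 in the frame of tray_top between -0.028 and 0.028 m and y of bar1 in the frame of tray_top between -0.068 and 0.068 m and z of bar2 in the frame of tray_top between -0.002 and 0.032 m and x of bar2 in the frame of tray_top between -0.028 and 0.028 m and y of bar2 in the frame of tray_top between -0.068 and 0.068 m and z of bar3 in the frame of tray_top between -0.002 and 0.032 m and x of bar3 in the frame of tray_top between -0.028 and 0.028 m and y of bar3 in the frame of tray_top between -0.068 and 0.068 m and distance of each of tray_low, tray_mid, mallet, file_handle, wood_block, oil_can, spanner, tin, collar from where it was at the start of the episode below 0.03 m and velocity of joint cam between -0.1 and 0.1 rad/s and value of joint platform above 0.0175 m and contact force between any of the fingers, the arm and cam above 1 N and contact force between tray_top and lift above 1 N and linear speed of tray_top below 0.02 m/s); the arm keeps its last pose, push and grip.
It fails at once if a bar falls out of the tray (distance between any of bar1, bar2, bar3 and tray_top above 0.1 m).
It fails at once if an empty tray or a bystander is moved by more than 30 mm (distance of any of tray_low, tray_mid, mallet, file_handle, wood_block, oil_can, spanner, tin, collar from where it was at the start of the episode above 0.03 m).
It also fails if it takes over 54 s, if anything falls off the work surface, if the arm or the gripper's body presses on something with over 40 N, if the wrist force passes 120 N, or if a joint passes its speed limit or range.

## Robot

A 6-joint arm with a two-finger parallel gripper is mounted at the origin on the work surface. World frame = base frame: x ahead of the robot, y to its left, z up, the work surface at z = 0. Lengths are in mm, angles in rad, forces in N, time in s.
With the tool pointing down it reaches from about 300 to 875 mm from the base axis. Payload 6.4 kg.
Tool frame: the origin (TCP) lies midway between the tips of the shut fingers; the grasp point (between the pads) lies 19 mm behind it; z points along the fingers, y is the line along which they close (so a half turn about z gives the same grasp; the last joint's range is limited). The gripper opens to 88 mm and grips with 3 to 60 N. Pads are 18 mm wide; open, the fingers measure 123 mm over their backs; the gripper's body (75 mm by 187 mm) begins 45 mm behind the grasp point.
Start: joints at [-0.206, 0.181, 1.607, -0, 1.354, -0.206], TCP at [575.014, 0.015, 238.714] pointing down, gripper open.
Joint ranges: [-2.99, 2.99], [-0.89, 2.07], [0.3, 2.58], [-1.14, 4.28], [0, 2.63], [-3.12, 3.12]. Speed limits (rad/s): [2.57, 2.57, 3.01, 3.14, 3.14, 3.14].

## Interface

Orientations are given as a unit quaternion [w, x, y, z].
In Python, from bench import movep, movel, move_joints, grip, hold, inverse_kinematics, observe, snapshot, camera_model, PlanningError, finish_job, look_for, place_of gives the robot as it stands. The module is installed in compiled form; this text tells all that it offers. Calls block until the motion is done:
- movep(position, orientation): joint-space move of the TCP to a pose.
- movel(position, v=150, frame=None, guard=None): straight line of the TCP; frame=None keeps the orientation; v is the mean speed in mm/s. With guard (N) it stops when the force on the tool has changed by that much, and returns True; else False.
- move_joints(angles): joint-space move.
- grip(opening): opening from 0.0 (shut) to 1.0 (fully open); the grip force is fixed at half the most; returns when the fingers have stopped.
- hold(seconds).
- inverse_kinematics(position, orientation): joint angles nearest the present ones, or None.
- observe(): the state.
- snapshot(name): name is "scene" or "side" or "wrist"; returns the picture (400x640x3 uint8, red, green, blue); there is no depth.
- camera_model(name): a dict with "mtx" (3x3 intrinsics, pixels), "distortion" ([k1, k2, p1, p2, k3] as OpenCV has them; the pictures are not rectified), "cam_to_world" (4x4, takes a point from camera to world coordinates). Camera axes: x right, y down, z forward; pixel columns grow to the right and rows downward; lengths in mm; the calibration is good to about 2 mm. A picture is of the moment at which its call begins: read the wrist's pose just before it. camera_model takes no time and is no camera call; for the wrist camera it gives the pose at the moment of the call.
A pose or a line that the arm cannot do raises PlanningError and nothing moves.
- finish_job(): hands the job in; it is judged then, once.
Trained networks look in the newest picture that a camera, given by its name, has taken for a name from the list of things; names that differ only in an ending like _2 or _b are one class to them, and where a whole thing is asked for, a point or a joint stands for the part that bears it (a point fixed in the world has none). Each returns a list of dicts, best first, with "score" (0 to 1); they miss things now and then, are a little off and sometimes report something else, mostly with a low value. They report only what shows in the picture. A call takes as long as a camera call. They do not tell look-alikes from the thing itself.
- look_for(camera, label): "rect" ([left, top, right, bottom] in pixels, round what is visible of it).
- place_of(camera, label): "at" ([column, row] in pixels: a listed point, or the origin of a listed thing).
The state is a dict: "time_s": time; "joint_positions": joint angles; "qd": joint speeds; "joint_torque": joint torques, N m; "tool_pos": TCP position; "eef_rot": TCP orientation; "wrist_force": force on the tool from outside, world axes, zero at the start; "moment": the same for the moment, N m; "gripper_width": opening from 0.0 (shut) to 1.0 (fully open); "gripper_force": force on a finger pad.
Only numpy, scipy, OpenCV 4.12 (cv2) and the standard library are available. Lean on these libraries where they do the work, as an engineer would, in place of code of your own. Each camera call takes 0.05 s, during which the arm holds its last target. There are 200 camera calls.

## Working session

There is one attempt and no reset: what is moved stays moved. The work goes in short steps, each a Python script; the robot and the scene stay as the last script left them, time stands still between calls to the robot, and variables do not carry over. Pictures are saved under pics/ and viewed, at most 10 in all, crops included, and the job is handed in when it is done.

```bash
mkdir -p pics; cat > h.py <<'E'
import numpy as np, cv2
from bench import *
def ray(cam,px):
    m=camera_model(cam); M=np.array(m["cam_to_world"])
    u=cv2.undistortPoints(np.array([[px]],float),np.array(m["mtx"]),np.array(m["distortion"]))[0,0]
    return M[:3,3], M[:3,:3]@np.array([u[0],u[1],1.])
def onz(cam,px,z):
    o,d=ray(cam,px); return o+d*(z-o[2])/d[2]
def proj(cam,P):
    m=camera_model(cam); W=np.linalg.inv(np.array(m["cam_to_world"]))
    return cv2.projectPoints(np.array(P,float).reshape(-1,3),cv2.Rodrigues(W[:3,:3])[0],W[:3,3],np.array(m["mtx"]),np.array(m["distortion"]))[0][:,0]
def tri(p):
    A=np.zeros((3,3));b=np.zeros(3)
    for c,px in p:
        o,d=ray(c,px);d=d/np.linalg.norm(d);Q=np.eye(3)-np.outer(d,d);A+=Q;b+=Q@o
    return np.linalg.solve(A,b)
def save(cam,n):
    im=snapshot(cam); cv2.imwrite(f"pics/{n}.png",im[:,:,::-1]); return im
def down(yaw):  # tool z down, tool y axis at angle yaw from world... 
    # R cols: y=(cos yaw, sin yaw,0), z=(0,0,-1), x=y×z
    from scipy.spatial.transform import Rotation as R
    y=np.array([np.cos(yaw),np.sin(yaw),0]);z=np.array([0,0,-1.]);x=np.cross(y,z)
    q=R.from_matrix(np.c_[x,y,z]).as_quat(); return [float(q[3]),*map(float,q[:3])]
E
python3 - <<'E'
from h import *
ims=[save(c,c+"0") for c in ("scene","side","wrist")]
for l in ["tray_top","platform_top","lift","lever_bar","bar1","tray_low"]:
    for c in ("scene","side","wrist"):
        print(l,c,[(np.round(d["at"]).tolist(),round(d["score"],2)) for d in place_of(c,l)][:4])
for c in ("scene","side","wrist"): print(c,np.round(np.array(camera_model(c)["cam_to_world"])[:3,3]))
print(observe())
E
```

```text
tray_top scene [([446.0, 169.0], 0.9), ([392.0, 253.0], 0.86), ([420.0, 220.0], 0.65)]
tray_top side [([266.0, 193.0], 0.97), ([205.0, 190.0], 0.83), ([309.0, 168.0], 0.74)]
tray_top wrist [([110.0, 286.0], 0.93)]
platform_top scene [([254.0, 215.0], 0.93)]
platform_top side [([361.0, 213.0], 0.83), ([311.0, 176.0], 0.4)]
platform_top wrist [([317.0, 333.0], 0.6)]
lift scene [([256.0, 238.0], 0.6), ([391.0, 260.0], 0.6), ([153.0, 223.0], 0.59)]
lift side [([362.0, 238.0], 0.9)]
lift wrist [([318.0, 283.0], 0.78)]
lever_bar scene [([234.0, 171.0], 0.83), ([155.0, 221.0], 0.4)]
lever_bar side []
lever_bar wrist []
bar1 scene [([394.0, 256.0], 0.59), ([395.0, 252.0], 0.55), ([257.0, 240.0], 0.51), ([395.0, 248.0], 0.5)]
bar1 side [([311.0, 182.0], 0.62), ([312.0, 166.0], 0.57), ([313.0, 160.0], 0.5)]
bar1 wrist []
tray_low scene [([392.0, 267.0], 0.59)]
tray_low side [([309.0, 183.0], 0.68)]
tray_low wrist []
scene [1056.  226.  988.]
side [  -17. -1239.   936.]
wrist [575.  67. 386.]
{'time_s': 1.05, 'joint_positions': array([-2.06317204e-01,  1.80775972e-01,  1.60701748e+00, -2.62364143e-07,
        1.35384245e+00, -2.06312876e-01]), 'qd': array([-0.0004306 , -0.00234156, -0.00094672,  0.00042591, -0.00147041,
        0.00106349]), 'joint_torque': array([-1.95813932e-04, -4.33849740e+01, -3.42178059e+01,  7.04265106e-02,
        3.10117635e-02,  8.37868782e-06]), 'tool_pos': array([5.74994216e+02, 8.74170380e-03, 2.38719521e+02]), 'eef_rot': array([-1.80269888e-05,  7.07108291e-01,  7.07105271e-01, -1.19401657e-05]), 'wrist_force': array([ 0.38538816, -0.62808468,  0.22760202]), 'moment': array([ 0.02639396, -0.01714989, -0.01219001]), 'gripper_force': 0.0, 'gripper_width': 0.9980322591137999}
```

View pics/scene0.png

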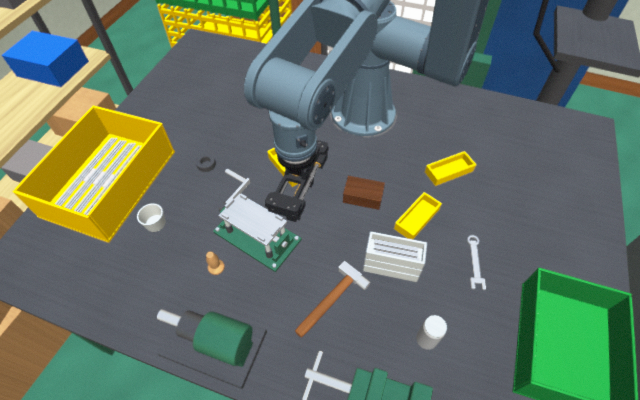

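View pics/side0.png

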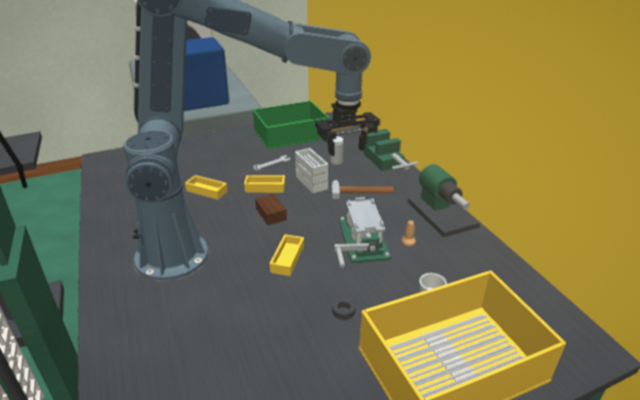

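Scene: the pile of white trays is at about (395,255), with bars visible in the top one. The lift's platform is at (254,218), and its lever bar is at about (236,174) on the upper-left end. The side view shows the pile at (311,168), the platform at (363,213) and the lever bar at about (340,252). The three yellow trays are look-alikes.

```bash
python3 - <<'E'
from h import *
print("plat",tri([("scene",[254,215]),("side",[361,213])]), onz("scene",[254,215],95),onz("side",[361,213],95))
print("tray",tri([("scene",[392,253]),("side",[309,168])]), onz("scene",[392,253],72),onz("side",[309,168],72))
print("lift",tri([("scene",[256,238]),("side",[362,238])]))
print("bar",onz("scene",[234,171],62))
print("wristplat",onz("wrist",[317,333],95),onz("wrist",[318,283],0))
s=cv2.imread("pics/scene0.png");d=cv2.imread("pics/side0.png");
a=cv2.resize(s[140:290,200:440],None,fx=3,fy=3,interpolation=2)
cv2.imwrite("pics/a.png",a)
E
```

```text
plat [ 563.93050224 -138.0978987    97.35480395] [ 563.58912253 -139.57882821   95.        ] [ 564.86927565 -134.11787899   95.        ]
tray [538.0992338  229.14625451  69.29385913] [541.98710955 227.86379941  72.        ] [535.21616993 227.54799564  72.        ]
lift [ 5.75242959e+02 -1.39051836e+02 -4.51654043e-01]
bar [ 423.94415844 -273.37664526   62.        ]
wristplat [ 574.33589632 -144.02162565   95.        ] [ 5.75275025e+02 -1.42965810e+02  5.68434189e-14]
```

View pics/a.png

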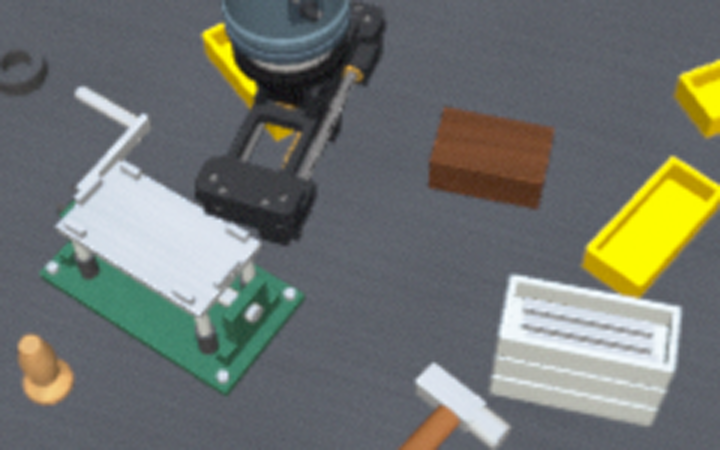

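View pics/wrist0.png

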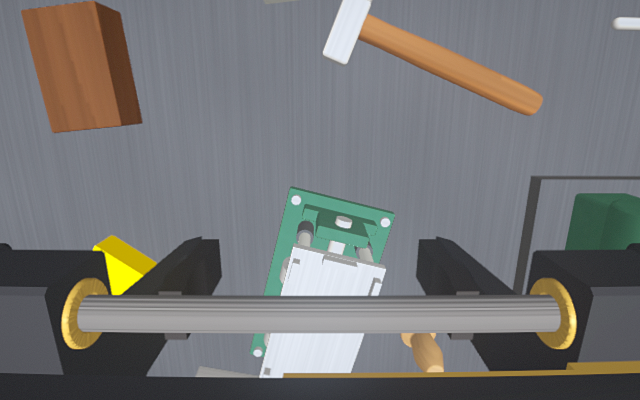

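The crop shows the platform's corners at crop pixels (122,165), (262,240), (202,312) and (57,228). The top tray's rim corners are at about (512,278), (682,306), (665,366) and (497,330). The lever bar runs from (80,92) to (145,122). The wrist view shows the lift's +y end, with the gripper hiding the rest.

```bash
python3 - <<'E'
from h import *
f=lambda c,z:np.array([onz("scene",[200+x/3,140+y/3],z)[:2] for x,y in c])
for n,c,z in (("plat",[(122,165),(262,240),(202,312),(57,228)],95),("tray",[(512,278),(682,306),(665,366),(497,330)],112),("bar",[(80,92),(145,122)],62)):
    p=f(c,z); e=p[1]-p[0]; print(n,p.round(1).tolist(),p.mean(0),np.linalg.norm(np.diff(p,axis=0),axis=1),"yaw of long",np.arctan2(e[1],e[0]))
# look at the tray from above; tool closes along tray x
for yaw in (0,np.pi):
  print(inverse_kinematics([540,228,260],down(yaw)))
E
```

```text
plat [[516.3, -201.0], [549.5, -51.3], [631.6, -71.9], [596.5, -225.3]] [ 573.48887257 -137.33805372] [153.32030312  84.73657401 157.33797228] yaw of long 1.3531281401927082
tray [[526.2, 164.0], [506.7, 302.8], [565.0, 300.5], [577.2, 165.5]] [543.76130321 233.18936583] [140.21629274  58.41623496 135.57625781] yaw of long 1.7105948315630672
bar [[429.8, -294.5], [443.0, -218.1]] [ 436.38180554 -256.25572862] [77.52297686] yaw of long 1.4001080369970071
[ 1.97168608e-01  1.88146723e-01  1.55484499e+00 -4.44089210e-16
  1.39860094e+00  1.97168608e-01]
[ 1.97168608e-01  1.88146723e-01  1.55484499e+00 -4.44089210e-16
  1.39860094e+00 -2.94442405e+00]
```

```bash
cat >> h.py <<'E'
def look(px,py,z,yaw,row=150,h=330,name="x"):
    # place tool so point (px,py,z) shows at (320,row)
    o=observe(); 
    import scipy.spatial.transform as st
    movep([float(px),float(py),h],down(yaw))  # raises if unreachable
    for _ in range(2):
        t=onz("wrist",[320,row],z); T=np.array(observe()["tool_pos"])
        n=T[:2]+np.array([px,py])-t[:2]; movep([float(n[0]),float(n[1]),h],down(yaw))
    hold(0.2); return save("wrist",name)
E
python3 - <<'E'
from h import *
try:
    look(543,230,112,0.12,name="w_tray",h=300)
    for l in ("tray_top","bar1"): print(l,[(np.round(d["at"]).tolist(),round(d["score"],2),onz("wrist",d["at"],72).round(1)) for d in place_of("wrist",l)])
    np.save("cam_t.npy",np.array(camera_model("wrist")["cam_to_world"]))
except PlanningError as e: print("tray",e)
print(observe()["tool_pos"],observe()["time_s"])
E
```

```text
tray_top [([16.0, 20.0], 0.89, array([229.5, 318. ,  72. ])), ([147.0, 370.0], 0.7, array([358.6, -80.3,  72. ])), ([187.0, 92.0], 0.69, array([402.5, 267.5,  72. ]))]
bar1 [([324.0, 145.0], 0.92, array([547.1, 231.2,  72. ])), ([334.0, 139.0], 0.86, array([557.4, 238. ,  72. ])), ([307.0, 148.0], 0.8, array([530.2, 225.8,  72. ]))]
[543.82055844 206.47753495 300.0211532 ] 2.85
```

View pics/w_tray.png

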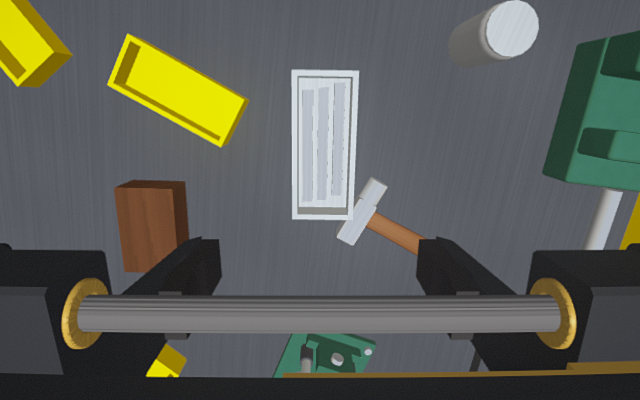

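The tray's rim corners are at (292,70), (358,71), (352,219) and (292,218). The three bars are inside it, and the mallet head is close to the tray's near-right corner at (350,205).

```bash
python3 - <<'E'
from h import *
p=np.array([onz("wrist",q,112)[:2] for q in [(292,70),(358,71),(352,219),(292,218)]])
print(p.round(1),p.mean(0)); l=(p[0]+p[1]-p[2]-p[3])/2; w=(p[1]+p[2]-p[0]-p[3])/2
print(np.linalg.norm(l),np.linalg.norm(w),np.arctan2(l[1],l[0])-np.pi/2,np.arctan2(w[1],w[0]))
print(np.array([onz("wrist",q,22)[:2] for q in [(378,178),(387,187),(352,245),(337,236)]]).round(1))
E
```

```text
[[509.5 298.2]
 [568.2 304.5]
 [583.  166.1]
 [523.7 159.9]] [546.07517823 232.16632175]
139.1216696249501 59.284438703136715 0.10435659787732376 0.1051451695496053
[[619.5 193.2]
 [632.4 183.4]
 [600.7 102.3]
 [579.9 112.3]]
```

Tray measured at (546,232) with yaw 0.105; the size comes out at 139x59, which matches the description. Next is the lift.

```bash
python3 - <<'E'
from h import *
look(550,-165,95,-0.21,row=150,name="w_lift",h=340)
np.save("cam_l.npy",np.array(camera_model("wrist")["cam_to_world"]))
for l,z in (("platform_top",95),("lever_bar",62),("lift",0)): print(l,[(np.round(d["at"]).tolist(),round(d["score"],2),onz("wrist",d["at"],z).round(1)) for d in place_of("wrist",l)])
print(observe()["tool_pos"],observe()["time_s"])
E
```

```text
platform_top [([335.0, 125.0], 0.63, array([ 571.9, -141.7,   95. ]))]
lever_bar [([252.0, 240.0], 0.94, array([ 440. , -263.2,   62. ])), ([334.0, 125.0], 0.21, array([ 572.1, -143.6,   62. ]))]
lift [([334.0, 119.0], 0.85, array([ 575.5, -140.7,    0. ]))]
[ 544.32502488 -180.68516095  340.00296596] 5.1417
```

View pics/w_lift.png

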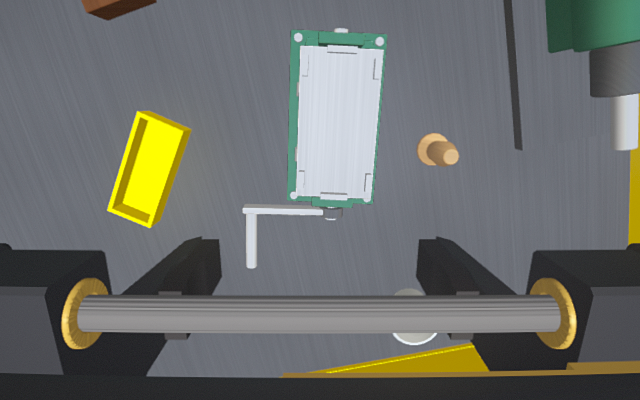

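The platform spans corners (301,46), (384,47), (371,201) and (297,198). The end lugs are at (342,49) and (334,195). The lever arm lies to the left, and its bar runs from (252,212) to (252,268).

```bash
python3 - <<'E'
from h import *
im=cv2.imread("pics/w_lift.png")
g=im.astype(int); m=((g.min(2)>165)).astype(np.uint8); m[:, :285]=0; m[:,395:]=0; m[:25]=0; m[215:]=0
n,lab,st,_=cv2.connectedComponentsWithStats(m); k=1+st[1:,4].argmax(); print(st[k])
c=cv2.findContours((lab==k).astype(np.uint8),0,1)[0]; c=max(c,key=len); 
W=np.array([onz("wrist",q[0].astype(float),95)[:2] for q in c],np.float32); print(cv2.minAreaRect(W))
f=lambda c,z:np.array([onz("wrist",q,z)[:2] for q in c])
p=f([(301,46),(384,47),(371,201),(297,198)],95);l=(p[0]+p[1]-p[2]-p[3])/2;print(p.round(1),p.mean(0),np.linalg.norm(l),np.arctan2(l[1],l[0])-np.pi/2)
p=f([(342,49),(334,195)],100);l=p[0]-p[1];print("end lugs",p.mean(0),np.linalg.norm(l),np.arctan2(l[1],l[0])-np.pi/2)
p=f([(252,212),(252,268)],62);l=p[0]-p[1];print("bar",p,np.linalg.norm(l),np.arctan2(l[1],l[0])-np.pi/2)
E
```

```text
[  290    45    94   157 11944]
((570.51220703125, -143.32479858398438), (165.04367065429688, 91.99061584472656), 75.294677734375)
[[ 553.1  -56.1]
 [ 636.6  -74.7]
 [ 595.2 -234.4]
 [ 513.  -213.3]] [ 574.4693084  -144.60573983] 163.60720370182807 -0.25176396277455915
end lugs [ 574.24040544 -142.7855284 ] 153.79998659988686 -0.25137888893901783
bar [[ 449.8822145  -227.54460972]
 [ 430.09326595 -302.02932536]] 77.0686404949354 -0.2596791140633705
```

Lift measured at (574.3,-143.5) with yaw -0.255. The lever bar this predicts, (439.5,-265.5), agrees with the measured one. Picking the tray.

```bash
python3 - <<'E'
from h import *
q=down(0.105)
movep([546,232,170],q); grip(1.0)
print("guard",movel([546,232,80],v=80,guard=12),observe()["tool_pos"])
o=observe(); 
if o["tool_pos"][2]<83:
    print(grip(0.0)); o=observe(); print(o["gripper_width"]*88,o["gripper_force"],o["wrist_force"])
    movel([546,232,120],v=40); movel([546,232,210],v=120)
    o=observe(); print(o["gripper_width"]*88,o["gripper_force"],o["wrist_force"],o["time_s"])
    save("scene","s1")
E
```

```text
guard False [546.55332284 232.11887928  80.70924841]
False
59.73563322867285 29.988555628806353 [-1.92454731 -0.08482994  2.63257847]
59.91656740634961 29.992834890726954 [ 0.06760878  0.10240805 -4.8741413 ] 10.8583
```

Width is 60 mm and the load is about 4.9 N, so the tray is held. I'll carry it over and check it above the platform.

```bash
python3 - <<'E'
from h import *
q=down(-0.255)
movep([574.3,-143.5,210],q); movel([574.3,-143.5,135],v=80); hold(.3)
print(observe()["tool_pos"],observe()["time_s"])
a=save("scene","s2"); b=save("side","d2")
a=cv2.resize(a[130:290,190:440],None,fx=3.2,fy=3.2)[:,:,::-1]
cv2.imwrite("pics/s2c.png",a)
E
```

```text
[ 574.47407006 -143.55832113  135.37368056] 13.7
```

View pics/s2c.png

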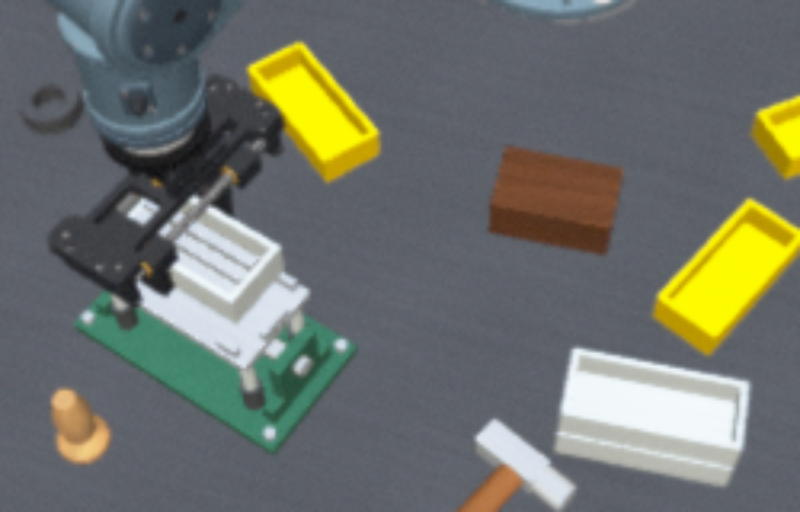

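The tray is held level above the platform with the three bars in it. The two empty trays stay put at (650,415) in the crop.

```bash
python3 - <<'E'
from h import *
c,s=np.cos(-.255),np.sin(-.255)
def w(x,y,z): return [574.4+c*x-s*y,-143.5+s*x+c*y,z]
P=proj("scene",[w(-30,70,167),w(30,70,167),w(-43,80,95),w(43,80,95)])
print(((P-[190,130])*3.2).round(0))
im=cv2.imread("pics/s2.png");
for p in P: cv2.circle(im,tuple((p*1).astype(int)),0,(0,0,255),-1)
cv2.imwrite("pics/s2d.png",cv2.resize(im[180:250,225:300],None,fx=8,fy=8,interpolation=0))
E
```

```text
[[277. 245.]
 [228. 301.]
 [305. 290.]
 [239. 368.]]
```

View pics/s2d.png

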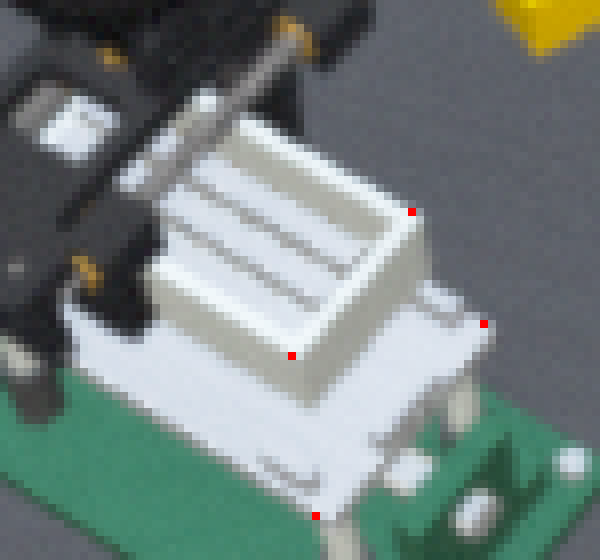

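Predicted corners for both the tray and the plate lie within about 1 px of the picture, so I'm lowering it.

```bash
python3 - <<'E'
from h import *
print(movel([574.3,-143.5,100],v=25,guard=6)); o=observe(); print(o["tool_pos"],o["wrist_force"])
if o["tool_pos"][2]<107:
    grip(1.0); hold(.2); o=observe(); print(o["wrist_force"],o["tool_pos"])
    p=o["tool_pos"]; movel([float(p[0]),float(p[1]),230],v=100)
    # view from above with camera
    look(560,-160,115,-0.255,row=150,name="w_pl",h=330)
    print(observe()["time_s"])
E
```

```text
True
[ 574.16882448 -143.4692105   102.9703285 ] [-1.18845002  0.12808998  5.33309092]
[-0.43991326 -0.41003068 -0.39318599] [ 572.66164249 -142.72319189  100.94151695]
18.4333
```

View pics/w_pl.png

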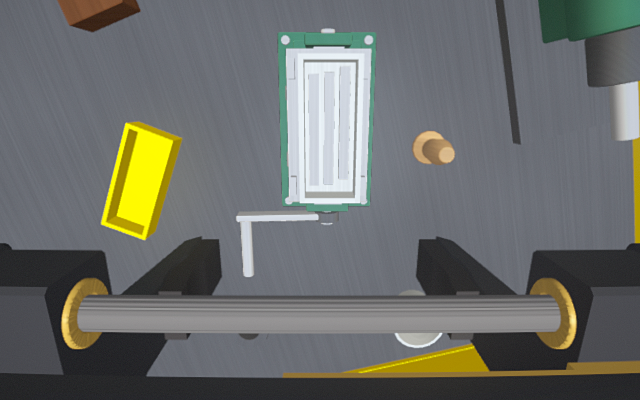

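Contact came at z=103, as expected, and the tray sits flat between the lugs with all bars inside. Checking clearance round the lever, then gripping it.

```bash
python3 - <<'E'
from h import *
print("tin",onz("scene",[150,217],25),"collar",onz("scene",[205,163],11))
p=np.array([onz("wrist",q,62)[:2] for q in [(247,221),(248,276)]]);print("bar",p.round(1))
p=np.array([onz("wrist",q,135)[:2] for q in [(299,54),(361,54),(355,204),(296,204)]]);print("tray",p.mean(0))
yaw=-.255;c,s=np.cos(yaw),np.sin(yaw)
def at(q,dz=0,y=-154):
    x=-100*np.sin(1.5-q); z=55+100*np.cos(1.5-q)-19+dz
    return [574.3+c*x-s*y,-143.5+s*x+c*y,z]
b=at(0); print(b, inverse_kinematics(b,down(yaw)), inverse_kinematics(at(1.5),down(yaw)))
movep(at(0,120),down(yaw))
print(movel(at(0,0),v=90,guard=12)); o=observe(); print(o["tool_pos"])
if o["tool_pos"][2]<b[2]+4:
    grip(0.0); hold(.2); o=observe(); print(o["gripper_width"]*88,o["gripper_force"],o["wrist_force"],o["tool_pos"],o["time_s"])
E
```

```text
tin [ 628.29904351 -446.1025833    25.        ] collar [ 389.44113858 -402.44967287   11.        ]
bar [[ 450.2 -229.2]
 [ 428.7 -301. ]]
tray [ 572.38093486 -143.85127059]
[np.float64(438.93027845329465), np.float64(-267.3587944853723), np.float64(43.07372016677029)] [-7.78357258e-01  3.19527290e-01  1.88860723e+00 -4.44089210e-16
  9.33458136e-01 -5.23357258e-01] [-6.94288544e-01  3.63514395e-01  1.59909703e+00 -4.44089210e-16
  1.17898123e+00 -4.39288544e-01]
False
[ 439.29631061 -267.73158758   43.66248893]
12.078521794377155 29.366054758429527 [-5.21367049  0.89051891  2.99452796] [ 437.65011103 -266.9410189    42.77826262] 22.1333
```

```bash
python3 - <<'E'
from h import *
yaw=-.255;c,s=np.cos(yaw),np.sin(yaw)
def at(q,dz=0,y=-154):
    x=-100*np.sin(1.5-q); z=55+100*np.cos(1.5-q)-19+dz
    return [float(v) for v in (574.3+c*x-s*y,-143.5+s*x+c*y,z)]
for q in np.linspace(0,1.5,10)[1:]:
    movel(at(q),v=40); o=observe()
    print(round(q,2),o["wrist_force"].round(1),round(o["gripper_width"]*88,1),(np.array(o["tool_pos"])-at(q)).round(1))
    if np.abs(o["wrist_force"]).max()>50 or o["gripper_width"]*88<8: break
hold(.3); a=save("scene","s3"); print(observe()["time_s"],observe()["wrist_force"])
P=place_of("scene","lever_bar"); print(P, proj("scene",[np.array(at(1.5,19,-152))]))
cv2.imwrite("pics/s3c.png",cv2.resize(a[130:290,190:440],None,fx=3.2,fy=3.2)[:,:,::-1])
save("side","d3")
E
```

```text
0.17 [-3.9 -2.2 -5.4] 12.5 [-1.3  0.5 -0.6]
0.33 [-5.6 -1.5 -4.2] 12.0 [-0.7  0.3 -0.3]
0.5 [ 2.9 -1.7 -9.5] 11.6 [ 0.7 -0.   0. ]
0.67 [ 11.   -5.1 -22.2] 11.3 [ 1.4 -0.2 -0.9]
0.83 [  9.4  -7.8 -26.2] 11.7 [ 0.4  0.2 -2.3]
1.0 [  4.3  -5.9 -21.7] 11.6 [-1.1  0.6 -2.6]
1.17 [  0.3  -4.8 -26.8] 12.4 [-0.7  0.5 -1.5]
1.33 [ -3.1  -2.2 -20. ] 12.2 [-0.5  0.4 -0.5]
1.5 [ -5.8   0.4 -15.6] 12.7 [-0.2  0.3  0.5]
27.5833 [ -6.02748768  -0.5883616  -15.19950848]
[{'at': [361.5, 195.7], 'score': 0.61}, {'at': [202.8, 176.1], 'score': 0.6}] [[202.59537781 178.20391431]]
```

View pics/s3c.png

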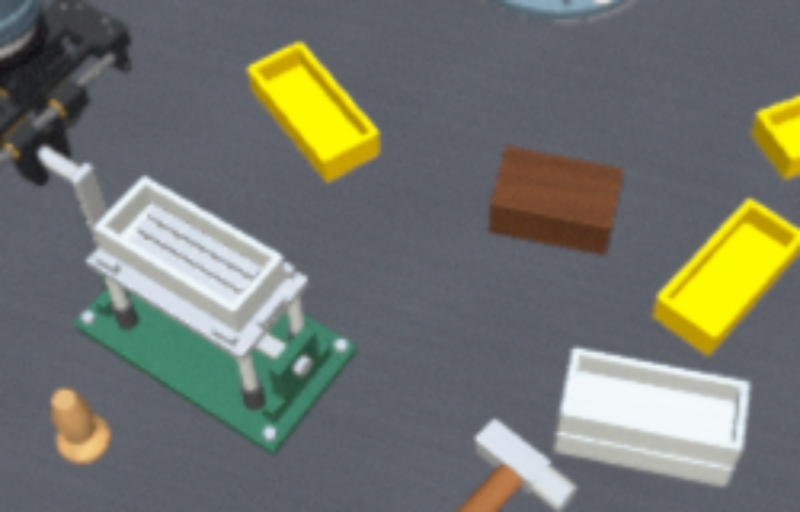

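The lever stands upright in the fingers, at crop pixel (85,170) to (45,150). The platform is raised with the tray and bars on it, and the other things look unmoved. The network's bar position, (203,176), is within 2 px (about 5 mm) of where an upright lever should be, and the tolerance is 15 mm.

```bash
python3 -c "
from h import *
o=observe();print(o['tool_pos'],o['wrist_force'],o['gripper_force']);print(finish_job())"
```

```text
[ 535.08613131 -292.14386354  136.43212784] [ -5.99416485   0.33349778 -14.86690026] 31.11210398375988
the job is handed in; nothing more can be done
None
```

The full tray is on the lift's platform, flat between the lugs and let go with its three bars inside; I handed the job in with the gripper holding the cam lever upright, but `finish_job` returned no verdict.

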